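Set a gas cock and load it in the kit crate

TASK

Take the brass gas cock from among the parts, stand it in the holding cradle, and there turn its lever to 60 degrees open. Then take the cock again by its body and set it down upright (not dropped) on the rubber pad in the one free cell of the divided kit crate, with the lever still at 60 degrees. Leave the parts lying around, the parts already in the crate and the gauge stand undisturbed.

Things in the scene. Friction and masses are not known exactly. Their poses are not given: they have to be found in the camera images.
- gas_cock: Brass gas cock, upright, 0.5 kg: square block 36 x 36 mm, 64 tall; origin at the centre of its underside. Ports (20 mm diameter, axis 18 mm up) stick out 8 mm from its +x and -x faces. Grip the block 31 to 62 mm up, across the faces the lever does not overhang: -x/+x (above the ports) near closed, -y/+y at 60 degrees open. Standing free it would slip round if its lever were turned.
- cock_lever (a joint): Lever angle, rad: 0 closed (lever along the cock's +y, square to the ports), 1.571 fully open (along +x); opens clockwise seen from above; takes 0.12 N m, stays where left; starts at 0 to 0.4. Wanted 1.047 (60 degrees). Flat dark steel bar 12 mm wide, from 14 mm behind the turning axis (the block's centre line) to 70 mm in front, 70 to 80 mm above the cock's underside.
- lever_grip (a point): Point on the lever's centre line, 50 mm out from the turning axis and 75 mm above the cock's underside; a good place to pinch or push the lever.
- cradle: Fixed steel holding cradle; base plate 110 x 100 (x, y) x 6 mm, origin at the centre of its underside. Cheeks along x, inner faces at y = -21, +21 mm, 46 long; end stops at x = -29, +29 mm. They flare outward above 26 mm (stops 22); tops 36 mm (stops 32) over the counter. The cock stands between the cheeks, ports along the cradle's x, either way round, 3 mm play each side.
- cradle_seat (a point): Centre of the cradle's pocket floor, 6 mm above the counter, axes as the cradle; the cock's underside origin belongs here.
- crate: Fixed grey divided crate 166 x 166 mm, 36 mm high, walls and floor 5 mm; four cells 75.5 mm square, centres at x, y = -40 or +40 mm from the origin (centre of the underside). Three cells hold a part, the fourth holds only the pad.
- pad: Black rubber pad 70 x 70 x 4 mm lying on the floor of the free cell; origin at the centre of its underside (5 mm above the counter), so its top is 4 mm above its origin.
- union: Brass pipe union standing in a crate cell, 40 mm diameter, 45 mm tall; origin at the centre of its underside.
- strainer: Steel strainer standing in a crate cell, 42 mm diameter, 52 mm tall; origin at the centre of its underside.
- plug: Brass plug standing in a crate cell, 46 mm diameter, 36 mm tall; origin at the centre of its underside.
- housing: Bystander: cast brass meter index housing, a block 60 x 44 mm, 72 mm tall with a round window on its -x face, standing close to the cock; origin at the centre of its underside.
- seal_cup: Bystander: orange plastic seal cup, 52 mm diameter, 48 mm tall, close to the cock; origin at the centre of its underside.
- bushing: Bystander: bronze bushing, a ring 42 mm across and 36 mm tall, close to the cock; origin at the centre of its underside.
- lever_arm: Bystander: black steel lever arm lying flat, 161 mm long along its x with round bosses at its ends, 32 mm wide at most, 12 mm thick; origin at its middle, on the underside.
- gauge_stand: Fixed pressure gauge on a stand pipe: foot 60 mm diameter, pipe 18 mm diameter, round dial 64 mm diameter facing -x, centred 200 mm up; 232 mm tall in all. Origin at the centre of its foot. Do not strike it.

How it is judged:
By the outcome, as a careful person would: the job done as asked, in the order asked, and still so for the second after the job is handed in, with the robot touching nothing.
It also fails if it takes over 72 s, if anything falls off the work surface, if the arm or the gripper's body presses on something with over 40 N, if the wrist force passes 120 N, or if a joint passes its speed limit or range.

ROBOT

A 6-joint arm with a two-finger parallel gripper is mounted at the origin on the work surface. World frame = base frame: x ahead of the robot, y to its left, z up, the work surface at z = 0. Lengths are in m, angles in rad, forces in N, time in s.
With the tool pointing down it reaches from about 0.275 to 0.825 m from the base axis. Payload 5.2 kg.
Tool frame: the origin (TCP) lies on the centre line of the jaws, within the pads' length; the fingertips stand 17 mm ahead of it and the grasp point (between the pads) lies 2 mm behind it; z points along the fingers, y is the direction in which the jaws open and shut (so a half turn about z gives the same grasp; the last joint's range is limited). The gripper opens to 93 mm and grips with 3 to 60 N. Pads are 15 mm wide; open, the fingers measure 128 mm over their backs; the gripper's body (75 mm by 188 mm) begins 65 mm behind the grasp point.
Start: joints at [-1.525, 0.259, 1.535, -0, 1.348, -0.203], TCP at [0.135, -0.533, 0.236] pointing down, gripper open.
Joint ranges: [-3.14, 3.14], [-0.91, 2.08], [0.19, 2.58], [-1.22, 4.36], [0.22, 2.71], [-3.12, 3.12]. Speed limits (rad/s): [2.57, 2.57, 3.14, 3.14, 3.14, 3.14].

INTERFACE

Orientations are given as a 3x3 rotation matrix whose columns are the frame's x, y, z axes.
In Python, from cell import * gives the robot as it stands. The module is installed in compiled form; this text tells all that it offers. Calls block until the motion is done:
- move_ptp(position, orientation): joint-space move of the TCP to a pose.
- servo_line(position, orientation=None, speed=0.15, f_stop=None): straight line of the TCP; orientation=None keeps the orientation; speed is the mean speed in m/s. With f_stop (N) it stops when the force on the tool has changed by that much, and returns True; else False.
- movej(angles): joint-space move.
- set_gripper(opening, effort=None): finger opening in m; effort is the grip in N (None keeps the last); returns when the fingers have stopped.
- pause(seconds).
- solve_ik(position, orientation): joint angles nearest the present ones, or None.
- snapshot(name): name is "side" or "top"; returns (picture, depth): 480x640x3 uint8, blue, green, red; 480x640 float32, m along the optical axis (not along the pixel's ray), 0 where there is no reading.
- get_calibration(name): a dict with "fx", "fy", "cx", "cy" (pixels), "dist_coeffs" ([k1, k2, p1, p2, k3] as OpenCV has them; the pictures are not rectified), "xyz" and "orientation" of the camera in the world. Camera axes: x right, y up, looking along -z (the intrinsics and any distortion apply to the point x, -y, -z); pixel columns grow to the right and rows downward; lengths in m; the calibration is good to about 2 mm. A picture is of the moment at which its call begins. get_calibration takes no time and is no camera call.
A pose or a line that the arm cannot do raises PlanningError and nothing moves.
- job_done(): hands the job in, once; it reports no verdict.
Trained networks look in the newest picture that a camera, given by its name, has taken for a name from the list of things; names that differ only in an ending like _2 or _b are one class to them, and where a whole thing is asked for, a point or a joint stands for the part that bears it (a point fixed in the world has none). Each returns a list of dicts, best first, with "confidence" (0 to 1); they miss things now and then, are a little off and sometimes report something else, mostly with a low value. They report only what shows in the picture. A call takes as long as a camera call.
- find_in(thing, camera): "position" ([x, y, z] in m, in the coordinates of the camera as it stood for that picture, good to about 4 mm: the middle of the surface that is visible of it).
- silhouettes(thing, camera): "pixels" (480x640 bool, what is visible of it).
- place_of(thing, camera): "position" ([x, y, z] in m, in the coordinates of the camera as it stood for that picture, good to about 4 mm: a listed point, or the origin of a listed thing).
Readings, each from a call of its own:
- get_clock(): time.
- get_joint_positions(): joint angles.
- get_qd(): joint speeds.
- get_tau(): joint torques, N m.
- get_position(): TCP position.
- get_tcp_rot(): TCP orientation.
- get_force(): force on the tool from outside, world axes, zero at the start.
- get_wrist_torque(): the same for the moment, N m.
- get_finger_gap(): finger opening in m.
Only numpy, scipy, OpenCV 4.12 (cv2) and the standard library are available. Lean on these libraries where they do the work, as an engineer would, in place of code of your own. Each camera call takes 0.05 s, during which the arm holds its last target. There are 200 camera calls.

## Working session

There is one attempt and no reset: what is moved stays moved. The work goes in short steps, each a Python script; the robot and the scene stay as the last script left them, time stands still between calls to the robot, and variables do not carry over. Pictures are saved under pics/ and viewed, about 8 in all and at most 12, crops included, and the job is handed in when it is done.

```bash
mkdir -p pics
cat > h.py <<'E'
from cell import *
import numpy as np, cv2
def cam(n):
    c=get_calibration(n); R=np.array(c["orientation"],float).reshape(3,3); return c,R,np.array(c["xyz"],float)
def w(n,p):
    c,R,t=cam(n); return R@np.array(p)+t
def cloud(n,depth):
    c,R,t=cam(n); K=np.array([[c["fx"],0,c["cx"]],[0,c["fy"],c["cy"]],[0,0,1.]])
    v,u=np.mgrid[0:480,0:640]; q=cv2.undistortPoints(np.stack([u,v],-1).reshape(-1,1,2).astype(np.float64),K,np.array(c["dist_coeffs"],float)).reshape(480,640,2)
    P=np.stack([q[...,0]*depth,-q[...,1]*depth,-depth],-1); W=P@R.T+t; W[depth<=0]=np.nan; return W
def px(n,p):
    c,R,t=cam(n); K=np.array([[c["fx"],0,c["cx"]],[0,c["fy"],c["cy"]],[0,0,1.]])
    q=(np.atleast_2d(p)-t)@R*[1,-1,-1]
    return cv2.projectPoints(q,np.zeros(3),np.zeros(3),K,np.array(c["dist_coeffs"],float))[0].reshape(-1,2)
def down(yaw): # tool pointing down, tool y axis (jaw) at angle yaw in world
    y=np.array([np.cos(yaw),np.sin(yaw),0]); z=np.array([0,0,-1.]); return np.stack([np.cross(y,z),y,z],1)
E
python3 - <<'E'
from h import *
for n in ("top","side"):
    im,d=snapshot(n); cv2.imwrite(f"pics/{n}0.png",im); np.save(f"{n}0.npy",d)
    print(n,cam(n)[2].round(3),cam(n)[1].round(3).tolist(), get_calibration(n)["fx"],get_calibration(n)["dist_coeffs"])
    for th in "gas_cock lever_grip cradle cradle_seat crate pad union strainer plug housing seal_cup bushing lever_arm gauge_stand".split():
        r=place_of(th,n); print(th,[(w(n,x["position"]).round(3).tolist(),round(x["confidence"],2)) for x in r[:3]])
print(get_clock())
E
```

```text
top [0.418 0.02  1.095] [[-0.028, 0.995, -0.101], [-1.0, -0.029, -0.007], [-0.01, 0.101, 0.995]] 550.3326009673129 [-0.09330416  0.          0.          0.          0.        ]
gas_cock [([0.534, 0.275, 0.001], 0.59)]
lever_grip [([0.565, 0.313, 0.08], 0.79)]
cradle [([0.518, -0.036, -0.003], 0.71), ([0.535, 0.272, 0.002], 0.56)]
cradle_seat [([0.521, -0.033, 0.01], 0.91)]
crate [([0.506, -0.329, 0.003], 0.77)]
pad [([0.466, -0.285, 0.009], 0.81)]
union [([0.542, -0.374, 0.006], 0.71)]
strainer [([0.55, -0.293, 0.004], 0.93), ([0.509, -0.328, -0.0], 0.3)]
plug [([0.46, -0.369, 0.006], 0.91)]
housing [([0.502, 0.213, 0.001], 0.58)]
seal_cup [([0.503, 0.355, 0.002], 0.82)]
bushing [([0.603, 0.305, 0.002], 0.83)]
lever_arm [([0.378, -0.039, -0.001], 0.72)]
gauge_stand [([0.674, 0.109, 0.002], 0.97)]
side [ 1.011 -0.846  0.821] [[0.873, -0.298, 0.386], [0.487, 0.519, -0.702], [0.009, 0.801, 0.598]] 557.7656461097097 [0.00788658 0.         0.         0.         0.        ]
gas_cock [([0.534, 0.277, 0.001], 0.73)]
lever_grip [([0.559, 0.316, 0.074], 0.47)]
cradle [([0.517, -0.037, 0.0], 0.7), ([0.52, -0.038, 0.001], 0.6)]
cradle_seat [([0.518, -0.038, 0.004], 0.79)]
crate [([0.507, -0.332, 0.001], 0.57)]
pad [([0.467, -0.278, 0.006], 0.7)]
union [([0.507, -0.331, 0.003], 0.6), ([0.54, -0.37, 0.004], 0.59)]
strainer [([0.383, -0.038, 0.001], 0.68), ([0.551, -0.294, 0.007], 0.55), ([0.597, 0.301, 0.003], 0.38)]
plug [([0.458, -0.36, 0.005], 0.75)]
housing [([0.503, 0.214, 0.003], 0.63), ([0.467, -0.282, 0.003], 0.49), ([0.549, -0.292, 0.003], 0.23)]
seal_cup [([0.508, 0.355, -0.002], 0.51)]
bushing [([0.599, 0.3, 0.004], 0.43)]
lever_arm [([0.382, -0.044, 0.003], 0.85), ([0.561, 0.314, 0.077], 0.71)]
gauge_stand [([0.672, 0.116, -0.003], 0.98), ([0.46, -0.364, 0.007], 0.74)]
1.5
```

View pics/top0.png

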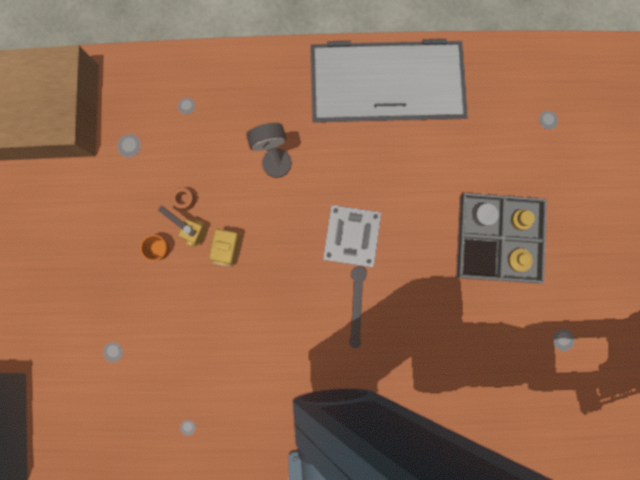

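View pics/side0.png

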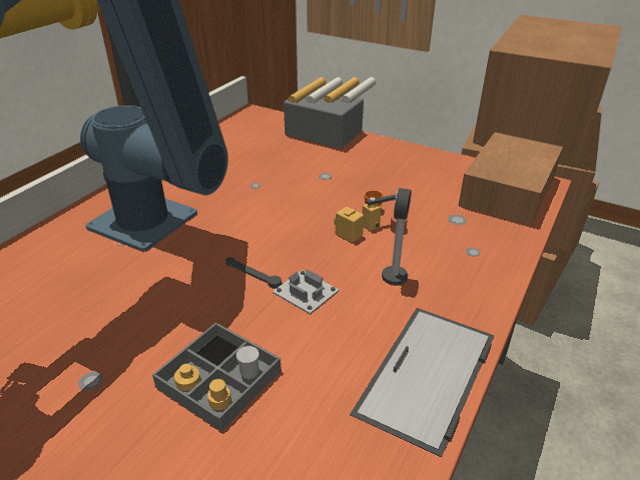

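The top view shows the cock at px (190,232) with its lever towards (162,208). The housing is at (224,245), the cradle at (353,236), and the free cell with the black pad at (481,258). Next I measure the yaws from depth.

Run:
```python
from h import *
im=cv2.imread("pics/top0.png"); W=cloud("top",np.load("top0.npy")); 
side=cv2.imread("pics/side0.png"); WS=cloud("side",np.load("side0.npy"))
def sel(W,c,r,z0,z1):
    m=(np.hypot(W[...,0]-c[0],W[...,1]-c[1])<r)&(W[...,2]>z0)&(W[...,2]<z1); return W[m]
def rect(P):
    r=cv2.minAreaRect((P[:,:2]*1000).astype(np.float32)); return len(P),np.round(r[0],1),np.round(r[1],1),round(r[2],1)
for nm,WW in(("top",W),("side",WS)):
    print(nm)
    P=sel(WW,(.535,.275),.032,.055,.068); print("block",rect(P), P[:,2].mean())
    P=sel(WW,(.549,.295),.065,.0725,.09); print("lever",rect(P),np.median(P[:,2]), P.mean(0))
    v=np.linalg.svd(P[:,:2]-P[:,:2].mean(0),full_matrices=False)[2][0]; print(np.degrees(np.arctan2(v[1],v[0])))
    P=sel(WW,(.518,-.036),.09,.003,.015);print("plate",rect(P),np.median(P[:,2]))
    P=sel(WW,(.518,-.036),.09,.024,.045);print("cheeks",rect(P))
    P=sel(WW,(.507,-.33),.13,.03,.04);print("crate",rect(P))
    P=sel(WW,(.502,.213),.045,.062,.08);print("housing",rect(P))
    P=sel(WW,(.42,.1),.03,-.1,.1);print("table z",np.median(P[:,2]))
def crop(im,u,v,s,k): return cv2.resize(im[v-s:v+s,u-s:u+s],(k,k),interpolation=cv2.INTER_CUBIC)
cv2.imwrite("pics/c1.png",np.hstack([crop(im,192,232,45,395),crop(im,353,236,35,395)]))
```

```text
top
block (239, array([532.7, 276. ]), array([37.4, 36. ]), 66.2) 0.06378007175407348
lever (293, array([549.5, 297.5]), array([83.7, 17.2]), 55.1) 0.08104331866320158 [0.54887876 0.29567614 0.081107  ]
-128.91944440784303
plate (2882, array([517.9, -36.6]), array([176.5, 176.8]), 65.5) 0.006669058004221684
cheeks (445, array([519.6, -34. ]), array([66.2, 81.7]), 79.8)
crate (1422, array([ 505., -328.]), array([168.5, 167.2]), 84.7)
housing (688, array([501.4, 212.6]), array([43., 60.]), 76.5)
table z 0.0008618597694018959
side
block (116, array([536.2, 274.1]), array([41.8, 37.9]), 68.0) 0.06195209445222325
lever (142, array([552.3, 295.6]), array([81.4, 17.5]), 50.2) 0.07881376905772597 [0.5511729  0.29158708 0.07869625]
-128.83480365455696
plate (1238, array([517.6, -36.3]), array([161.3, 147.5]), 41.2) 0.006258524508692798
cheeks (279, array([521. , -34.8]), array([69.8, 83.4]), 81.7)
crate (1655, array([ 507.1, -329. ]), array([168.5, 169.1]), 84.4)
housing (241, array([505.5, 210.9]), array([45.6, 61.7]), 75.9)
table z -0.00033624511912944133
```

View pics/c1.png

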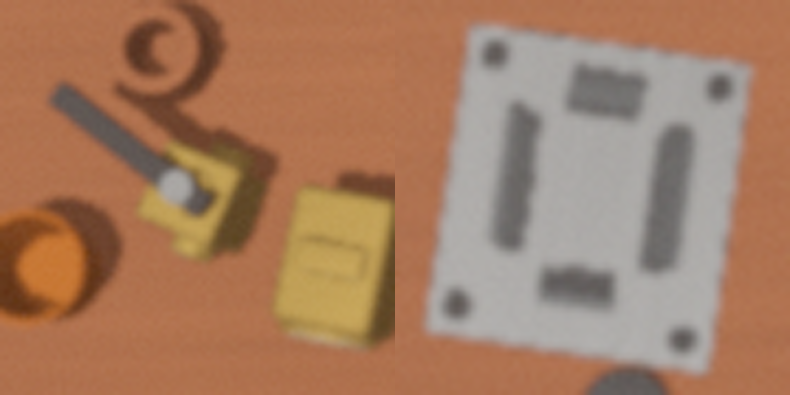

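The cradle is yawed about −9°. The cock is yawed about −23° with its lever at about 0.28 rad, and its ports face along the image's vertical. I'll refine the cradle pose, then grasp.

Run:
```python
from h import *
from scipy.ndimage import binary_erosion
for n in("top","side"):
    im,d=snapshot(n); WW=cloud(n,d)
    s=silhouettes("cradle",n)
    for x in s[:2]:
        m=x["pixels"]; P=WW[m&np.isfinite(WW[...,0])]
        P=P[(P[:,2]<.016)]; r=cv2.minAreaRect((P[:,:2]*1000).astype(np.float32)); print(n,x["confidence"],m.sum(),np.round(r[0],1),np.round(r[1],1),round(r[2],1))
g=np.array([.533,.2755]); yaw=np.radians(-23)
for y in(-23,157): print(y,solve_ik([*g,.2],down(np.radians(y))))
q0=get_joint_positions(); print(q0)
```

```text
top 0.69 2774 [520.3 -34.1] [100.5 112.1] 79.5
top 0.23 484 [ 462. -366.] [44.2 52.8] 14.7
side 0.58 1603 [517.9 -35.1] [103.3 121.1] 80.8
side 0.38 159 [456.4 399.7] [8. 0.] 115.2
-23 [ 2.91329129e-01  3.72312823e-01  1.46344487e+00 -4.44089210e-16
  1.30583496e+00  6.92754857e-01]
157 [ 2.91329129e-01  3.72312823e-01  1.46344487e+00 -4.44089210e-16
  1.30583496e+00 -2.44883780e+00]
[-1.52481293e+00  2.58556511e-01  1.53498242e+00  2.56678194e-05
  1.34797115e+00 -2.02790098e-01]
```

Run:
```python
from h import *
g=np.array([.533,.2755]); R=down(np.radians(-23))
p=get_position(); servo_line([p[0],p[1],.33],speed=.3)
set_gripper(.062,25)
move_ptp([*g,.33],R); servo_line([*g,.12],R,speed=.3); 
print(servo_line([*g,.051],R,speed=.08,f_stop=8), get_position())
set_gripper(.0,25); print("gap",get_finger_gap(),get_force())
servo_line([*g,.10],R,speed=.08); servo_line([*g,.20],R,speed=.2)
print("gap",get_finger_gap(),get_force(),get_clock())
im,d=snapshot("top"); np.save("top1.npy",d); cv2.imwrite("pics/top1.png",im)
im2,d=snapshot("side"); np.save("side1.npy",d); cv2.imwrite("pics/side1.png",im2)
def crop(im,p,s,k): u,v=np.round(p).astype(int); return cv2.resize(im[v-s:v+s,u-s:u+s],(k,k),interpolation=cv2.INTER_CUBIC)
cv2.imwrite("pics/c2.png",np.hstack([crop(im,px("top",[*g,.15])[0],60,395),crop(im2,px("side",[*g,.12])[0],50,395)]))
```

```text
False [0.53343864 0.27566494 0.05149522]
gap 0.03615635017076432 [-1.99248766  0.28203034  2.97964863]
gap 0.03562263442418609 [ 0.07754569 -0.45687056 -5.15545686] 9.8417
```

View pics/c2.png

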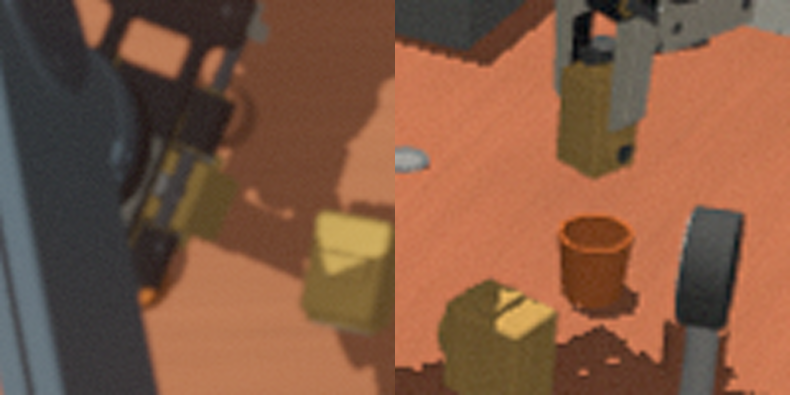

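The cock is held. Next I go around the gauge and hover over the cradle, then check the cock-to-cradle offset from the side camera.

```bash
cat >> h.py <<'E'
def face_offset(tcp,cockyaw,zlo,zhi,n="side"):
    """distance of the cock's -y face from the TCP along -y_cock, seen from the side camera"""
    im,d=snapshot(n); W=cloud(n,d); ex=np.array([np.cos(cockyaw),np.sin(cockyaw)]); ey=np.array([-ex[1],ex[0]])
    q=W[...,:2]-np.asarray(tcp)[:2]; a=q@ex; b=q@ey
    m=(abs(a)<.016)&(b<-.008)&(b>-.028)&(W[...,2]>zlo)&(W[...,2]<zhi)
    return im,m.sum(),np.median(b[m]),np.polyfit(a[m],b[m],1)
E
python3 - <<'E'
from h import *
R=down(np.radians(-10)); c=np.array([.519,-.0355])
servo_line([.42,.12,.24],R,speed=.3); servo_line([*c,.20],R,speed=.3); servo_line([*c,.115],R,speed=.2)
t=get_position(); print(t)
im,n,md,fit=face_offset(t,np.radians(-10),t[2]-.045,t[2]-.022); print(n,md,fit)
im2,d=snapshot("top")
def crop(im,p,s,k): u,v=np.round(p).astype(int); return cv2.resize(im[v-s:v+s,u-s:u+s],(k,k),interpolation=cv2.INTER_CUBIC)
cv2.imwrite("pics/c3.png",np.hstack([crop(im2,px("top",[*c,.05])[0],50,395),crop(im,px("side",[*c,.05])[0],50,395)]))
for th in("cradle_seat","gas_cock"): 
  for k in("side","top"):
    print(th,k,[(w(k,x["position"]).round(4).tolist(),round(x["confidence"],2)) for x in place_of(th,k)[:2]])
print(get_clock())
E
```

```text
[ 0.51938808 -0.03470095  0.11588287]
87 -0.017082406644685636 [-0.04533489 -0.01701363]
cradle_seat side [([0.5207, -0.0338, 0.0029], 0.95), ([0.5019, -0.3305, 0.002], 0.27)]
cradle_seat top []
gas_cock side [([0.5207, -0.0354, 0.0668], 0.84)]
gas_cock top []
12.4
```

View pics/c3.png

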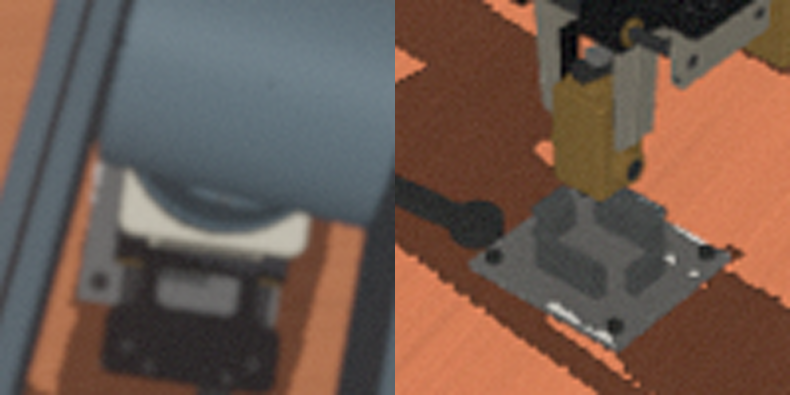

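The offset is about 1 mm, so I insert with a force guard.

Run:
```python
from h import *
R=down(np.radians(-10)); c=np.array([.519,-.036])
servo_line([*c,.09],R,speed=.1)
f0=get_force(); s=servo_line([*c,.0565],R,speed=.04,f_stop=10); t=get_position(); print(s,t,f0,get_force(),get_wrist_torque())
im,d=snapshot("side")
def crop(im,p,s,k): u,v=np.round(p).astype(int); return cv2.resize(im[v-s:v+s,u-s:u+s],(k,k),interpolation=cv2.INTER_CUBIC)
cv2.imwrite("pics/c4.png",crop(im,px("side",[*c,.05])[0],40,480)); print(get_clock())
```

```text
True [ 0.51823933 -0.03589514  0.05704673] [-0.22830363 -0.06297237 -4.79102832] [-0.47089006 -0.12501132  4.3843217 ] [-0.0298121  -0.03772264 -0.04184433]
13.6333
```

View pics/c4.png

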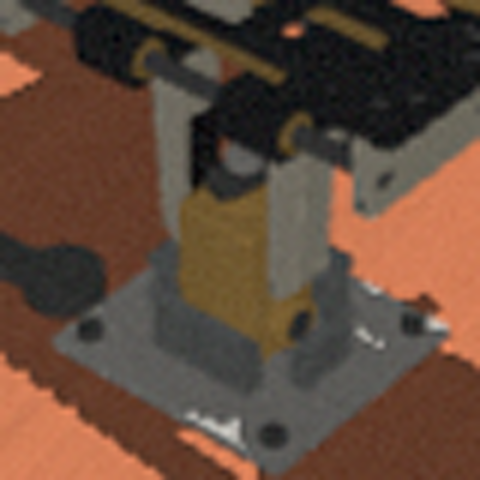

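The cock is seated: z matches and side forces are near zero. I release it, pinch the lever and turn it, aiming a little short of 60° while allowing for cradle slack.

```bash
cat >> h.py <<'E'
C=np.array([.5183,-.0352])
def gp(a,r=.05,z=.079): return [C[0]+r*np.cos(a),C[1]+r*np.sin(a),z]
def arc(a0,a1,n=8,speed=.06):
    for a in np.linspace(a0,a1,n+1)[1:]: servo_line(gp(a),down(a-np.pi/2),speed=speed)
def rect(P):
    r=cv2.minAreaRect((P[:,:2]*1000).astype(np.float32)); return len(P),np.round(r[0],1),np.round(r[1],1),round(r[2],1)
def look(c,tag,base=.006):
    out=[]
    for n in("top","side"):
        im,d=snapshot(n); W=cloud(n,d); cv2.imwrite(f"pics/{tag}_{n}.png",im)
        dd=np.hypot(W[...,0]-c[0],W[...,1]-c[1]); z=W[...,2]-base
        P=W[(dd<.078)&(z>.0725)&(z<.083)&(dd>.018)]; v=np.linalg.svd(P[:,:2]-P[:,:2].mean(0),full_matrices=False)[2][0]; v=v*np.sign(v@(P[:,:2].mean(0)-c))
        B=W[(dd<.03)&(z>.058)&(z<.0675)]; print(n,"lever yaw",np.degrees(np.arctan2(v[1],v[0])).round(1),len(P),"block",rect(B))
        u,vv=np.round(px(n,[*c,base+.06])[0]).astype(int); out.append(cv2.resize(im[vv-35:vv+35,u-35:u+35],(395,395),interpolation=cv2.INTER_CUBIC))
    cv2.imwrite(f"pics/{tag}.png",np.hstack(out))
E
python3 - <<'E'
from h import *
r=np.radians
set_gripper(.060); R=down(r(-10)); t=get_position(); servo_line([t[0],t[1],.15],R,speed=.15)
set_gripper(.044,12)
a=r(64); servo_line(gp(a,z=.15),down(a-np.pi/2),speed=.15)
print(servo_line(gp(a),None,speed=.1,f_stop=6)); set_gripper(0,12); print(get_finger_gap(),get_force())
arc(a,r(12)); print(get_force(),get_wrist_torque())
set_gripper(.044); t=get_position(); servo_line([t[0],t[1],.16],speed=.2)
servo_line([.42,-.27,.22],speed=.35)
look(C,"v5"); print(get_clock())
E
```

```text
False
0.012183152099412203 [-0.51057363  1.16936282  0.6930866 ]
[2.43291043 3.95999363 5.36186262] [ 0.73349886 -0.44815183 -0.17368237]
top lever yaw 10.8 161 block (202, array([517.9, -34.1]), array([35.9, 36.2]), 71.6)
side lever yaw 11.8 152 block (128, array([520.8, -37.5]), array([34.1, 38. ]), 73.6)
22.0
```

View pics/v5.png

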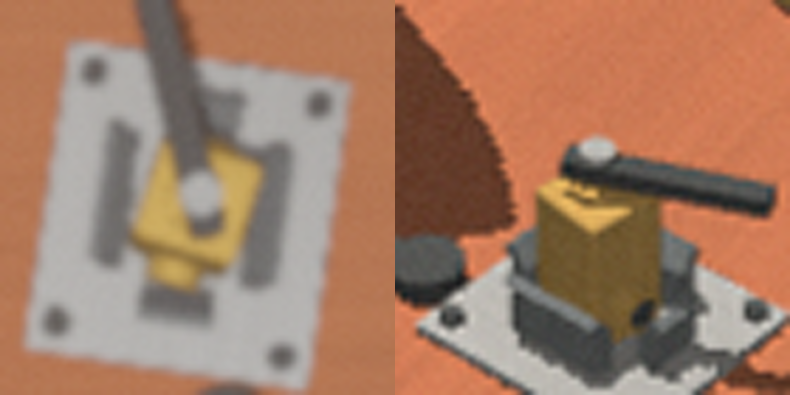

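Viewed from above, the block has slipped to about −17.5° and the lever points at about +11.5°, which gives roughly 61°. Next I grip the block across ±y to square it, then measure the lever again.

Run:
```python
from h import *
r=np.radians
R=down(r(73)); set_gripper(.060,25)
move_ptp([*C,.17],R); print(servo_line([*C,.0575],R,speed=.1,f_stop=8)); set_gripper(0,25); pause(.3)
print(get_finger_gap(),get_position(),get_force())
def lev(c,z0,n):
    im,d=snapshot(n); W=cloud(n,d); dd=np.hypot(W[...,0]-c[0],W[...,1]-c[1]); z=W[...,2]-z0
    ang=np.degrees(np.arctan2(W[...,1]-c[1],W[...,0]-c[0]))
    P=W[(dd<.074)&(z>.0755)&(z<.084)&(dd>.04)&(abs(ang-13)<25)]
    if len(P)<15: print(n,"few",len(P)); return im
    v=np.linalg.svd(P[:,:2]-P[:,:2].mean(0),full_matrices=False)[2][0]; v*=np.sign(v[0]); e=P[:,:2].mean(0)-c
    print(n,len(P),"dir",np.degrees(np.arctan2(v[1],v[0])).round(1),"from axis",np.degrees(np.arctan2(e[1],e[0])).round(1)); return im
for n in("top","side","top","side"): lev(C,.006,n)
t=get_position(); servo_line([t[0],t[1],.10],speed=.06); servo_line([t[0],t[1],.17],speed=.15)
print(get_finger_gap(),get_force())
t=get_position(); Rt=get_tcp_rot(); print("tool yaw",np.degrees(np.arctan2(Rt[1][1],Rt[0][1])))
for n in("top","side","side"): im=lev(t[:2],t[2]-.0515,n)
u,v=np.round(px("side",[*t[:2],.13])[0]).astype(int); cv2.imwrite("pics/c6.png",cv2.resize(im[v-50:v+50,u-50:u+50],(500,500),interpolation=cv2.INTER_CUBIC))
print(get_clock())
```

```text
False
0.03615845908392401 [ 0.51845495 -0.03494844  0.05776223] [-0.96911943  3.78047599  5.18284569]
top few 0
side 69 dir 14.3 from axis 10.0
top few 0
side 68 dir 14.5 from axis 9.6
0.03574929461206538 [-0.25848546 -0.13134561 -5.64819483]
tool yaw 72.99974428464935
top few 0
side 69 dir 13.0 from axis 9.8
side 65 dir 12.1 from axis 9.8
28.275
```

View pics/c6.png

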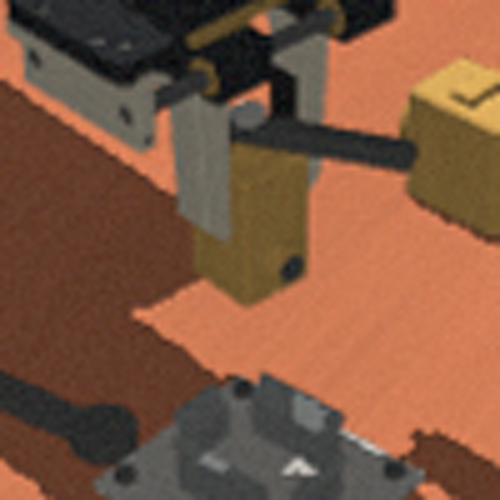

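The cock is held cleanly with nothing disturbed. The lever is at about 13° with the tool at 73°, which gives about 60°. Now I place it in the free cell.

Run:
```python
from h import *
R=down(np.radians(84.5)); p=np.array([.469,-.284])
servo_line([*p,.17],R,speed=.2); servo_line([*p,.075],R,speed=.12)
s=servo_line([*p,.0575],R,speed=.02,f_stop=5); t=get_position(); print(s,t,get_force())
set_gripper(.056); pause(.2); servo_line([t[0],t[1],.18],R,speed=.12)
print(get_finger_gap()); servo_line([.40,.10,.30],speed=.35)
print(get_clock()); look(t[:2],"v7",.009)
for n in("top","side"):
    for th in "gas_cock pad union strainer plug housing seal_cup bushing lever_arm gauge_stand".split():
        print(n,th,[(w(n,x["position"]).round(3).tolist(),round(x["confidence"],2)) for x in place_of(th,n)[:1]])
```

```text
True [ 0.46875398 -0.28374737  0.06065928] [-0.09668083  0.15200271  5.46225804]
0.05595296056427901
34.5583
top lever yaw 24.7 192 block (199, array([ 467.5, -282.3]), array([36.1, 36.3]), 84.5)
side lever yaw 25.1 203 block (167, array([ 475.2, -293.5]), array([46. , 27.1]), 27.5)
top gas_cock [([0.47, -0.283, 0.011], 0.83)]
top pad [([0.467, -0.288, 0.008], 0.82)]
top union [([0.538, -0.372, 0.007], 0.86)]
top strainer [([0.55, -0.293, 0.005], 0.78)]
top plug [([0.461, -0.366, 0.004], 0.71)]
top housing [([0.502, 0.216, 0.002], 0.87)]
top seal_cup [([0.502, 0.354, 0.0], 0.59)]
top bushing [([0.604, 0.301, -0.0], 0.58)]
top lever_arm [([0.378, -0.041, -0.002], 0.75)]
top gauge_stand [([0.5, 0.356, -0.002], 0.26)]
side gas_cock [([0.468, -0.283, 0.009], 0.78)]
side pad [([0.467, -0.284, 0.001], 0.59)]
side union [([0.539, -0.371, 0.004], 0.93)]
side strainer [([0.548, -0.292, 0.006], 0.56)]
side plug [([0.457, -0.36, 0.007], 0.63)]
side housing [([0.5, 0.21, -0.001], 0.88)]
side seal_cup [([0.505, 0.355, -0.0], 0.76)]
side bushing [([0.598, 0.301, 0.004], 0.49)]
side lever_arm [([0.382, -0.039, 0.004], 0.89)]
side gauge_stand [([0.673, 0.112, -0.001], 0.7)]
```

View pics/v7.png

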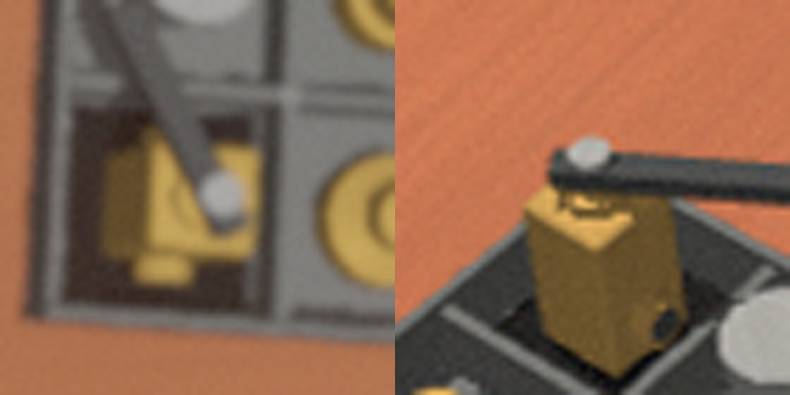

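The cock stands upright on the pad. With the block at −5.5° and the lever at 24.7–25.1°, the lever is about 59.6° open. Everything else is where it was, so I hand in.

```bash
python3 -c "
from cell import *
job_done(); print(get_clock())"
```

```text
the job is handed in; nothing more can be done
the job is handed in; nothing more can be done
```

The brass gas cock now stands upright on the pad in the crate's free cell, with its lever at about 60° open. I gripped it across its −x/+x faces and stood it in the cradle, where I pinched and turned the lever. I then took it again across its −y/+y faces, set it down under force control and handed the job in. The clock read about 34.6 s just before the final checks, against the 72 s limit.

**Last checks:**
- **Lever angle:** the last top view gives about 59.8°. The side camera's lever direction gives about 59.4° when set against the block angle from the top view.
- **Position:** the cock is at about (0.469, −0.283), within 5 mm of the detected pad position. It touched down at the height expected for the pad, with a contact force of about 5 N.
- **Other parts:** the loose parts and the crate parts were found within detector noise of where they started.

**Disagreements:**
- In the last top picture, the gauge stand detector gave only a low-confidence false hit (0.26). The side camera found the stand unmoved.
- The side camera's outline of the block in the crate gave an unusable block angle (27.5°). I ignored it and used the top view.
- While the cock was held, a cruder side-camera estimate of the lever read about 3° different. I put that down to camera offset and to seeing the side of the bar.

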